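# Load the last two rollers on the bench demagnetiser and hold its step dial on three

## Task

Lay the two loose steel measuring rollers gently (do not drop them) into the two gaps on top of the three rollers already in the demagnetiser's tray, one in each gap, parallel to the others and level with their ends, and let go of them. Then turn the demagnetiser's spring-return dial clockwise past its first and second clicks to the third (the three-dot mark) and keep holding it there against its spring: the coil works only while the dial is held, so finish while still holding it, with the pile undisturbed. Leave the other tools on the bench where they are.

Things in the scene. Friction and masses are not known exactly. Their poses are not given: they have to be found in the camera images.
- demag: Bench demagnetiser: grey steel box 112 deep (x) x 204 wide (y) x 52 high with its feet, fixed to the bench; origin under its centre, x from the robot's side to its back, y to the left, z up. Roller tray on its right-hand half, black bar dial with a round scale plate on its left-hand half.
- tray (a point): Centre of the white nylon tray's floor (58 mm above the bench); z up, x along the rollers, y to the left. Tray 40 long in x, ends open; side rails 10 high, 49 apart inside. Three rollers lie in it at y = -16.4, 0, +16.4 mm, overhanging its ends by 5 mm; the two gaps on top are at y = -8.2 and +8.2; a roller saddled in a gap has its centre 21.7 mm above the floor (z), at x = 0.
- dial (a joint): Turn of the dial in rad, clockwise from above, about a vertical axis: 0 off, 0.39 first click, 0.79 second, 1.18 third, fixed stop at 1.27. A spring drives it back to off from everywhere (0.045 N m at off, 0.08 at the third click); the clicks add up to 0.03 N m between marks and none holds the dial.
- dial_grip (a point): Grip of the dial, on its axis, 73.6 mm above the bench: 10 mm below the top of the bar and 13 mm above the 47 mm disc at its foot. Turns with the dial: x along the bar towards its white pointer line, z up. Bar 50 long (x), 13 wide (y). At off the pointer points 34 degrees left of the box's x, at the third click 34 degrees right of it.
- rest: Light wooden rest 34 (x) x 80 (y) mm, 18 high, fixed to the bench, with two grooves along x, 40 mm apart, that hold the two loose rollers; origin under its centre.
- roller_1_center (a point): Centre of loose steel roller 1, one of two to be loaded: a plain cylinder 16 mm in diameter, 50 long, 79 g; x along its length. It starts in a groove of the wooden rest, its centre 23.3 mm above the bench, its ends overhanging the rest by 8 mm on either side.
- roller_1: Loose steel roller 1 itself (origin on its surface, not at its centre: use roller_1_center).
- roller_2_center (a point): Centre of loose steel roller 2, one of two to be loaded: a plain cylinder 16 mm in diameter, 50 long, 79 g; x along its length. It starts in a groove of the wooden rest, its centre 23.3 mm above the bench, its ends overhanging the rest by 8 mm on either side.
- roller_2: Loose steel roller 2 itself (origin on its surface, not at its centre: use roller_2_center).
- bed_roller_1_center (a point): Centre of steel roller 1 of the three that lie in the tray (right), same size as the loose ones; x along its length. Stays there.
- bed_roller_1: Steel roller 1 of the three in the tray itself (origin on its surface, not at its centre).
- bed_roller_2_center (a point): Centre of steel roller 2 of the three that lie in the tray (middle), same size as the loose ones; x along its length. Stays there.
- bed_roller_2: Steel roller 2 of the three in the tray itself (origin on its surface, not at its centre).
- bed_roller_3_center (a point): Centre of steel roller 3 of the three that lie in the tray (left), same size as the loose ones; x along its length. Stays there.
- bed_roller_3: Steel roller 3 of the three in the tray itself (origin on its surface, not at its centre).
- gauge_anvil: Bystander, loose on the bench: dark stepped anvil, 70 mm base, 65 high mm; origin under its centre. To be left alone.
- ring_pliers: Bystander, loose on the bench: small pliers, 81 x 38 x 11 mm; origin under its centre. To be left alone.
- driver_left_1: Bystander, loose on the bench: precision screwdriver, 116 long mm; origin under its centre. To be left alone.
- brass_bar: Bystander, loose on the bench: brass round bar 11 mm, 65 long mm; origin under its centre. To be left alone.
- taper_punch: Bystander, loose on the bench: tapered steel punch, 88 long mm; origin under its centre. To be left alone.
- quick_coupler: Bystander, loose on the bench: chromed coupler, 34 long mm; origin under its centre. To be left alone.
Things that resemble listed ones, but are neither listed nor needed, are in the scene too. What is shaped like the bed_roller_1 but purple is not meant.

How it is judged:
On the way, in this order (a step that is already met when the one before it is completed fails the run):
1. both loose rollers lie at rest in the two gaps on top of the three, let go, with the dial still off (((x of roller_1_center in the frame of tray between -0.007 and 0.007 m and y of roller_1_center in the frame of tray between -0.0112 and -0.0052 m and z of roller_1_center in the frame of tray between 0.0192 and 0.0242 m and angle between the x axis of each of roller_1_center, roller_2_center and the x axis of tray, either way round below 0.1 rad and linear speed of each of roller_1, roller_2 below 0.02 m/s and x of roller_2_center in the frame of tray between -0.007 and 0.007 m and y of roller_2_center in the frame of tray between 0.0052 and 0.0112 m and z of roller_2_center in the frame of tray between 0.0192 and 0.0242 m) or (x of roller_2_center in the frame of tray between -0.007 and 0.007 m and y of roller_2_center in the frame of tray between -0.0112 and -0.0052 m and z of roller_2_center in the frame of tray between 0.0192 and 0.0242 m and angle between the x axis of each of roller_2_center, roller_1_center and the x axis of tray, either way round below 0.1 rad and linear speed of each of roller_2, roller_1 below 0.02 m/s and x of roller_1_center in the frame of tray between -0.007 and 0.007 m and y of roller_1_center in the frame of tray between 0.0052 and 0.0112 m and z of roller_1_center in the frame of tray between 0.0192 and 0.0242 m)) and x of bed_roller_1_center in the frame of tray between -0.008 and 0.008 m and y of bed_roller_1_center in the frame of tray between -0.0194 and -0.0134 m and z of bed_roller_1_center in the frame of tray between 0.006 and 0.01 m and x of bed_roller_2_center in the frame of tray between -0.008 and 0.008 m and y of bed_roller_2_center in the frame of tray between -0.003 and 0.003 m and z of bed_roller_2_center in the frame of tray between 0.006 and 0.01 m and x of bed_roller_3_center in the frame of tray between -0.008 and 0.008 m and y of bed_roller_3_center in the frame of tray between 0.0134 and 0.0194 m and z of bed_roller_3_center in the frame of tray between 0.006 and 0.01 m and contact force between the fingers and roller_1 below 0.05 N and contact force between the fingers and roller_2 below 0.05 N and contact force between the fingers and bed_roller_1 below 0.05 N and contact force between the fingers and bed_roller_2 below 0.05 N and contact force between the fingers and bed_roller_3 below 0.05 N and value of joint dial below 0.15 rad), for 0.2 s.
2. the dial has been turned to its third click and is held there by the robot (value of joint dial above 1.06 rad and velocity of joint dial between -0.05 and 0.05 rad/s and contact force between any of the fingers, the arm and dial above 0.5 N), for 0.5 s.
At the end, for the whole second after the job is handed in: Robot holds the dial still at the third click (1.06 rad or more, over 0.5 N); one roller rests released in each upper gap within 3 mm across, 2.5 mm in height, 7 mm lengthwise, 0.10 rad; lower rollers in the tray within 3, 2 and 8 mm (all of step 2 and ((x of roller_1_center in the frame of tray between -0.007 and 0.007 m and y of roller_1_center in the frame of tray between -0.0112 and -0.0052 m and z of roller_1_center in the frame of tray between 0.0192 and 0.0242 m and angle between the x axis of each of roller_1_center, roller_2_center and the x axis of tray, either way round below 0.1 rad and linear speed of each of roller_1, roller_2 below 0.02 m/s and x of roller_2_center in the frame of tray between -0.007 and 0.007 m and y of roller_2_center in the frame of tray between 0.0052 and 0.0112 m and z of roller_2_center in the frame of tray between 0.0192 and 0.0242 m) or (x of roller_2_center in the frame of tray between -0.007 and 0.007 m and y of roller_2_center in the frame of tray between -0.0112 and -0.0052 m and z of roller_2_center in the frame of tray between 0.0192 and 0.0242 m and angle between the x axis of each of roller_2_center, roller_1_center and the x axis of tray, either way round below 0.1 rad and linear speed of each of roller_2, roller_1 below 0.02 m/s and x of roller_1_center in the frame of tray between -0.007 and 0.007 m and y of roller_1_center in the frame of tray between 0.0052 and 0.0112 m and z of roller_1_center in the frame of tray between 0.0192 and 0.0242 m)) and x of bed_roller_1_center in the frame of tray between -0.008 and 0.008 m and y of bed_roller_1_center in the frame of tray between -0.0194 and -0.0134 m and z of bed_roller_1_center in the frame of tray between 0.006 and 0.01 m and x of bed_roller_2_center in the frame of tray between -0.008 and 0.008 m and y of bed_roller_2_center in the frame of tray between -0.003 and 0.003 m and z of bed_roller_2_center in the frame of tray between 0.006 and 0.01 m and x of bed_roller_3_center in the frame of tray between -0.008 and 0.008 m and y of bed_roller_3_center in the frame of tray between 0.0134 and 0.0194 m and z of bed_roller_3_center in the frame of tray between 0.006 and 0.01 m and contact force between the fingers and roller_1 below 0.05 N and contact force between the fingers and roller_2 below 0.05 N and contact force between the fingers and bed_roller_1 below 0.05 N and contact force between the fingers and bed_roller_2 below 0.05 N and contact force between the fingers and bed_roller_3 below 0.05 N); the arm keeps its last pose, push and grip.
It fails at once if a loose roller is dropped (falls freely faster than 0.45 m/s, a drop of over 10 mm) ((linear speed of roller_1 above 0.45 m/s and contact force between the fingers and roller_1 below 0.02 N) or (linear speed of roller_2 above 0.45 m/s and contact force between the fingers and roller_2 below 0.02 N)).
It fails at once if a bystander is moved by more than 20 mm (distance of any of gauge_anvil, ring_pliers, driver_left_1, brass_bar, taper_punch, quick_coupler from where it was at the start of the episode above 0.02 m).
It also fails if it takes over 51 s, if anything falls off the work surface, if the arm or the gripper's body presses on something with over 40 N, if the wrist force passes 120 N, or if a joint passes its speed limit or range.

## Robot

A 7-joint arm with a two-finger parallel gripper is mounted at the origin on a cart in front of the work surface, level with it; the furniture and walls round the work are solid. World frame = base frame: x ahead of the robot, y to its left, z up, the work surface at z = 0. Lengths are in m, angles in rad, forces in N, time in s.
With the tool pointing down it reaches from about 0.425 to 0.8 m from the base axis. Payload 8.3 kg.
Tool frame: the origin (TCP) lies at the very end of the fingers, on their centre line; the grasp point (between the pads) lies 19 mm behind it; z points along the fingers, y is the line along which they close (so a half turn about z gives the same grasp; the last joint's range is limited). The gripper opens to 85 mm and grips with 20 to 120 N. Pads are 22 mm wide; open, the fingers measure 114 mm over their backs; the gripper's body (76 mm by 85 mm) begins 54 mm behind the grasp point. The pads swing forward as they close: fully open they stand 13 mm farther back than shut.
Start: joints at [1.284, 0.383, 0.016, 1.37, -0.006, 1.388, -0.046], TCP at [0.139, -0.609, 0.231] pointing down, gripper open.
Joint ranges: [-2.95, 2.95], [-0.25, 2.06], [-1.52, 1.56], [0.18, 2.33], [-1.44, 4.58], [0.02, 2.06], [-3.01, 3.01]. Speed limits (rad/s): [2.39, 2.39, 3.01, 3.01, 3.14, 3.14, 3.14].

## Interface

Orientations are given as a unit quaternion [x, y, z, w].
In Python, from plant import readout, viewer, order gives the robot as it stands.
- The arm moves only by the tool arm_command, never from a script. Its argument "deltas" is text: rows parted by semicolons, each of 7 numbers parted by spaces: the closure in counts, from 0 (fully open) to 255 (shut), then the shift along the tool's x, y, z in units of 25 mm (1.0 is 25 mm), then the turn, a rotation vector about the tool's x, y, z in units of 8 degrees (1.0 is 8 degrees). In form: claw tx ty tz rx ry rz; .... A call has 1 to 10 rows; each row is the pose to reach, as a shift and turn from the pose commanded when the call began, along the tool's axes at that moment; what a row does not reach only later rows make up. A row lasts 1/8 s, in which the tool goes at most 62.5 mm and 10.7 degrees, less where a joint would pass 70% of its speed; a pose out of reach is approached as far as the arm can. A call with a gripper value outside its range is refused whole. The fingers move at their own pace and stop on an object; "force" is the grip in N (left out, the last holds). Time passes only in rows, so rows that repeat a pose let the fingers close. It gives the time, the measured TCP pose, the force, the opening and the grip force at its end, in the units of the state.
- readout.state(): the state, without advancing time (a new reading comes with each control period).
- viewer.snapshot(name): name is "scene" or "top" or "wrist"; returns a dict with "img" (420x560x3 uint8, red, green, blue), "depth" (420x560 float32, m along the optical axis (not along the pixel's ray), 0 where there is no reading), "mtx" (3x3 intrinsics, pixels), "R" (3x3) and "t" (3): a world point X has camera coordinates R X + t; the wrist camera has in their place "mount" (4x4, takes a point from camera to tool coordinates, whose origin is the TCP and whose axes are the flange's). Camera axes: x right, y down, z forward; pixel columns grow to the right and rows downward; lengths in m; the calibration is good to about 2 mm. The wrist camera is an equidistant fisheye: a pixel r from the principal point sees the ray r / f radians off the axis. A picture is of the moment at which its call begins: read the wrist's pose just before it.
- order.hand_in(): hands the job in; it is judged then, once.
The state is a dict: "t": time; "joint_pos": joint angles; "qd": joint speeds; "joint_torque": joint torques, N m; "ee_pos": TCP position; "eef_rot": TCP orientation; "force": force on the tool from outside, world axes, zero at the start; "moment": the same for the moment, N m; "grip_width": finger opening in m; "grasp_force": force on a finger pad.
Only numpy, scipy, OpenCV 4.12 (cv2) and the standard library are available. Lean on these libraries where they do the work, as an engineer would, in place of code of your own. Each camera call takes 0.05 s, during which the arm holds its last target. There are 200 camera calls.

## Working session

There is one attempt and no reset: what is moved stays moved. The work goes in short steps, Python scripts to look and compute and a tool call to move; the robot and the scene stay as the last step left them, time stands still between calls to the robot, and variables do not carry over. Pictures are saved under pics/ and viewed, at most 10 in all, crops included, and the job is handed in when it is done.

Besides the shell and the picture viewer there is one more tool, called by a JSON object that holds its "method" and its "body", one argument or row to a line. arm_command: Moves the arm, as the interface text tells. Its arguments: {"type":"object","properties":{"deltas":{"type":"string"},"force":{"type":"number"}},"required":["deltas"]}

```bash
mkdir -p pics; ls; python3 - <<'E'
from plant import readout, viewer
import cv2,numpy as np
print(readout.state())
for n in("scene","top"):
    s=viewer.snapshot(n); cv2.imwrite(f"pics/{n}0.png",s["img"][:,:,::-1]); np.savez(f"{n}0.npz",**s)
    print(n,s["mtx"],s["R"],s["t"])
E
```

```text
pics
{'t': 0.0, 'joint_pos': array([ 1.28407514,  0.38425486,  0.01639883,  1.37115815, -0.00629273,
        1.38818691, -0.04649768]), 'qd': array([-3.08761041e-04,  7.88933069e-04, -2.80395749e-03, -4.89152568e-05,
        5.23523569e-04, -6.66593861e-04, -5.95506752e-04]), 'joint_torque': array([ 3.77472379e-04, -6.27590489e+01,  8.44394825e-01, -3.71821189e+01,
        1.66557828e-02,  1.42984930e-02, -4.44988848e-05]), 'ee_pos': array([ 0.1386306 , -0.60891907,  0.23026684]), 'eef_rot': array([ 9.93741591e-01,  1.11699113e-01, -1.35277700e-04, -9.69305835e-04]), 'force': array([0.01715687, 0.19680651, 0.14531397]), 'moment': array([ 0.00602045, -0.00325744, -0.00234439]), 'grasp_force': 0.0, 'grip_width': 0.08555998315814158}
scene [[386.13794681   0.         279.66543185]
 [  0.         386.13794681 208.56318729]
 [  0.           0.           1.        ]] [[-0.6477549  -0.76182011 -0.00661094]
 [-0.56825803  0.48891773 -0.66184762]
 [ 0.50744103 -0.42495832 -0.74960925]] [0.27647683 0.44852928 0.56783494]
top [[455.42750879   0.         275.60929993]
 [  0.         455.42750879 214.29953877]
 [  0.           0.           1.        ]] [[ 0.01052275 -0.99988102 -0.01127866]
 [-0.98232602 -0.00822867 -0.18699701]
 [ 0.18688196  0.01304704 -0.98229573]] [-0.12897655  0.60546381  0.83418482]
```

View pics/top0.png

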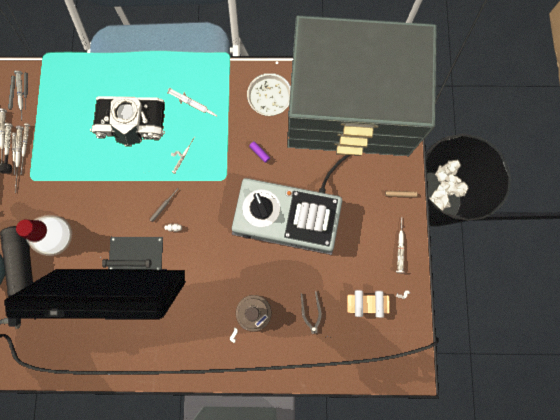

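View pics/scene0.png

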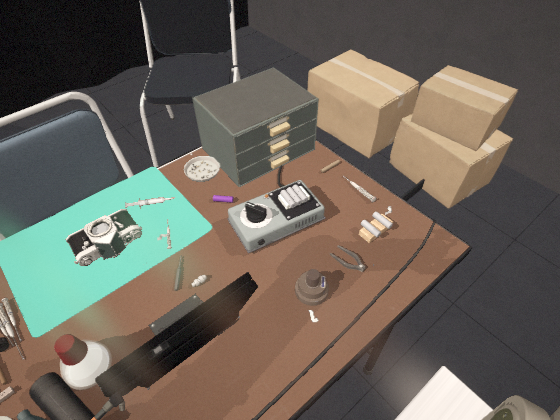

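Top view: demagnetiser at (287,215) with its dial at (262,206) and three bed rollers at (312,217). The rest is at (369,304), with loose rollers at (358,303) and (379,303). The purple roller at (260,152) is the lookalike and isn't meant. Next I'll check enlarged crops.

```bash
cat > h.py <<'E'
import numpy as np
def ray(s,u,v):
    d=np.linalg.inv(s["mtx"])@[u,v,1]; R=s["R"]; return -R.T@s["t"], R.T@d
def atz(s,u,v,z):
    c,d=ray(s,u,v); return c+d*(z-c[2])/d[2]
def atd(s,u,v):
    c,d=ray(s,u,v); return c+d*float(s["depth"][int(round(v)),int(round(u))])
def tri(*obs):
    A=np.zeros((3,3));b=np.zeros(3)
    for s,u,v in obs:
        c,d=ray(s,u,v); d=d/np.linalg.norm(d); P=np.eye(3)-np.outer(d,d); A+=P;b+=P@c
    return np.linalg.solve(A,b)
E
python3 - <<'E'
import numpy as np,cv2
from h import *
t=np.load("top0.npz"); s=np.load("scene0.npz")
I=t["img"][:,:,::-1]
a=cv2.resize(I[170:260,225:350],None,fx=6,fy=6,interpolation=cv2.INTER_CUBIC)
b=cv2.resize(I[280:325,340:420],None,fx=6,fy=6,interpolation=cv2.INTER_CUBIC)
c=np.zeros((595,790,3),np.uint8); c[:540,:750]=a; cv2.imwrite("pics/c1.png",a)
cs=s["img"][:,:,::-1]
d=cv2.resize(cs[180:255,220:400],None,fx=4.4,fy=4.4,interpolation=cv2.INTER_CUBIC)
e=np.zeros((600,792,3),np.uint8); e[:270,:480]=b; e[270:600,:792]=d[:330]; cv2.imwrite("pics/c2.png",e)
for n,u,v in[("dial",262,206),("bed",312,217),("r1",358,303),("r2",379,303),("anvil",254,312),("plier",312,312),("boxcorner",240,180)]:
    print(n,atd(t,u,v).round(3))
E
```

```text
dial [ 0.617 -0.098  0.085]
bed [ 0.599 -0.193  0.074]
r1 [ 0.438 -0.284  0.03 ]
r2 [ 0.438 -0.325  0.032]
anvil [ 0.42  -0.085  0.067]
plier [ 0.419 -0.197  0.003]
boxcorner [ 0.69  -0.047  0.001]
```

View pics/c1.png

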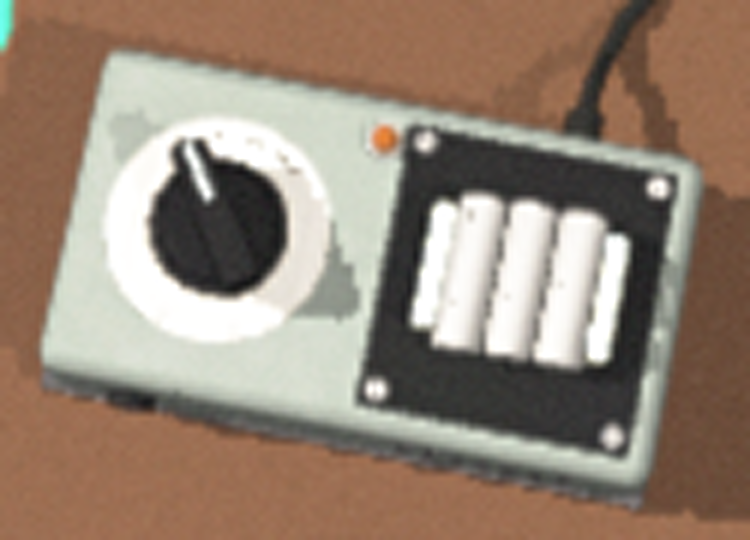

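View pics/c2.png

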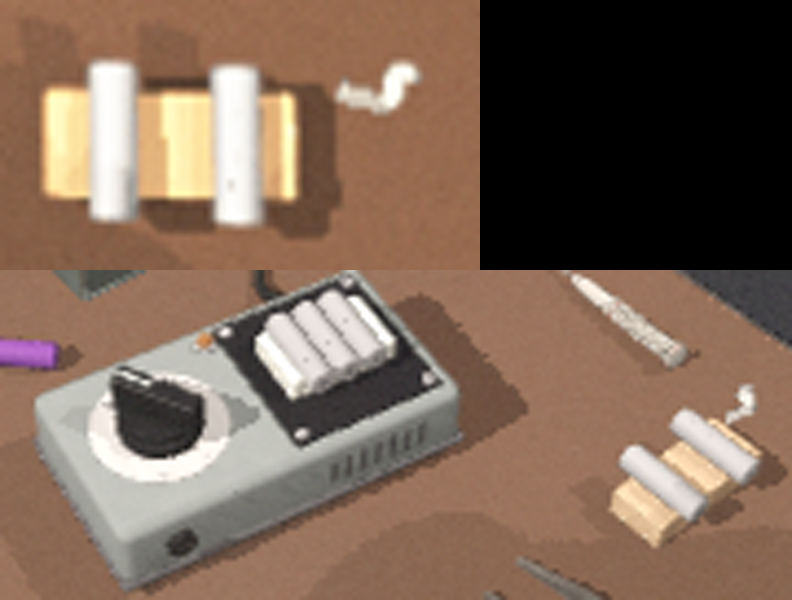

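The crops show plain white-steel loose rollers in the wooden rest: c2 (112,141) and (237,144) from the top camera, (662,482) and (714,447) from the scene camera. The three bed rollers in the nylon tray are centred at c1 (521,278). The plate screws are at (426,140), (658,187), (375,388) and (612,436), and the dial bar is at (215,215). The loose pair on the rest fits the description; the purple cylinder at (260,152) lies loose and is ruled out.

```bash
python3 - <<'E'
from h import *
t=np.load("top0.npz"); s=np.load("scene0.npz")
A=lambda U,V:(t,225+(U+.5)/6-.5,170+(V+.5)/6-.5)
B=lambda U,V:(t,340+(U+.5)/6-.5,280+(V+.5)/6-.5)
C=lambda U,V:(s,220+(U+.5)/4.4-.5,180+(V-270+.5)/4.4-.5)
print("tri rA",tri(B(112,141),C(662,482)),"rB",tri(B(237,144),C(714,447)),"bed",tri(A(521,278),C(326,341)))
for n,p,q in(("A",(112,65),(113,218)),("B",(235,67),(238,222))):
    p=atz(*B(*p),.0300);q=atz(*B(*q),.0300);print(n,(p+q)/2,np.linalg.norm(p-q),np.degrees(np.arctan2((p-q)[1],(p-q)[0])))
P=[atz(*A(*x),.053) for x in((426,140),(658,187),(375,388),(612,436))]
print("plate",np.mean(P,0)); 
for i,j in((0,1),(2,3),(0,2),(1,3)): d=P[i]-P[j]; print(np.linalg.norm(d),np.degrees(np.arctan2(d[1],d[0])))
P=[atz(*A(*x),.052) for x in((115,52),(695,160),(630,482),(45,360))]
print("box",np.mean(P,0));
for i,j in((0,1),(3,2),(0,3),(1,2)): d=P[i]-P[j]; print(np.linalg.norm(d),np.degrees(np.arctan2(d[1],d[0])))
print("scaleplate centre",atz(*A(218,229),.053))
for b in ([(482,200),(456,345)],[(532,206),(508,352)],[(582,215),(558,362)]):
    p,q=[atz(*A(*x),.073) for x in b]; d=p-q; print("bed",(p+q)/2,np.linalg.norm(d),np.degrees(np.arctan2(d[1],d[0])))
E
```

```text
tri rA [ 0.43832412 -0.28574419  0.02283863] rB [ 0.43748522 -0.3271358   0.02004476] bed [ 0.60248607 -0.19289045  0.06350134]
A [ 0.4378018  -0.28509572  0.03      ] 0.04853353456032284 -0.9583153661734047
B [ 0.43727661 -0.32502461  0.03      ] 0.04911796770811991 -0.6960222837516098
plate [ 0.60178372 -0.19232764  0.053     ]
0.07773653314528407 78.67551353784361
0.0780661662324745 78.94384473228868
0.08435520170094664 -11.171081097918682
0.08399112757093054 -10.94613353251287
box [ 0.60993474 -0.14410846  0.052     ]
0.19536055493334348 79.57508759690795
0.19367543988781255 78.65172482360445
0.10585056136986835 -11.099297367175513
0.1090044047823104 -11.978923957735493
scaleplate centre [ 0.62018556 -0.09412774  0.053     ]
bed [ 0.60268224 -0.17551423  0.073     ] 0.04793339945421781 -10.0057182988288
bed [ 0.60070885 -0.19178007  0.073     ] 0.04811697600352662 -9.387602060065033
bed [ 0.59776238 -0.20769989  0.073     ] 0.04839242133624673 -9.520352856255494
```

```bash
cat >> h.py <<'E'
from scipy.spatial.transform import Rotation as Ro
def target(yaw): # tool x at world angle yaw (deg), pointing down
    return Ro.from_euler('z',yaw,degrees=True)*Ro.from_euler('x',180,degrees=True)
def delta(pos,yaw):
    from plant import readout
    s=readout.state(); R0=Ro.from_quat(s["eef_rot"])
    d=R0.inv().apply(np.array(pos)-s["ee_pos"])/.025
    r=np.degrees((R0.inv()*target(yaw)).as_rotvec())/8
    print("t %.2f"%s["t"],"pos",s["ee_pos"].round(4),"w %.4f"%s["grip_width"],"F",s["force"].round(1),"j7 %.2f"%s["joint_pos"][6],"\n delta",d.round(3),r.round(3))
def wray(mtx,mount,ee,q,u,v):
    x=(u-mtx[0,2])/mtx[0,0];y=(v-mtx[1,2])/mtx[1,1];r=np.hypot(x,y)
    d=np.array([np.sin(r)*x/r,np.sin(r)*y/r,np.cos(r)]); R=Ro.from_quat(q)
    return np.array(ee)+R.apply(mount[:3,3]), R.apply(mount[:3,:3]@d)
def wsnap(name):
    from plant import readout,viewer
    import cv2
    st=readout.state(); s=viewer.snapshot("wrist")
    np.savez(name+".npz",img=s["img"],depth=s["depth"],mtx=s["mtx"],mount=s["mount"],ee=st["ee_pos"],q=st["eef_rot"])
    cv2.imwrite(f"pics/{name}.png",s["img"][:,:,::-1]); return s
def wz(w,u,v,z):
    c,d=wray(w["mtx"],w["mount"],w["ee"],w["q"],u,v); return c+d*(z-c[2])/d[2]
E
python3 - <<'E'
from h import *
from plant import viewer
s=viewer.snapshot("wrist");print(s["mount"].round(4),s["mtx"])
t=np.load("top0.npz")
for u,v in((300,150),(340,158),(360,135),(400,158),(300,120),(360,30)): print(u,v,atd(t,u,v).round(3))
delta((.4375,-.305,.14),89.2)
E
```

```text
[[ 1.100e-03 -9.515e-01 -3.075e-01  7.860e-02]
 [ 1.000e+00  1.300e-03 -5.000e-04 -1.000e-03]
 [ 8.000e-04 -3.075e-01  9.515e-01 -1.425e-01]
 [ 0.000e+00  0.000e+00  0.000e+00  1.000e+00]] [[325.1922621    0.         280.02912783]
 [  0.         325.1922621  207.62532065]
 [  0.           0.           1.        ]]
300 150 [ 0.757 -0.173  0.003]
340 158 [ 0.741 -0.258 -0.001]
360 135 [ 0.74  -0.277  0.14 ]
400 158 [ 0.741 -0.385  0.001]
300 120 [ 0.762 -0.167  0.153]
360 30 [ 0.932 -0.276  0.17 ]
t 0.15 pos [ 0.1386 -0.609   0.2305] w 0.0853 F [-0.8  0.1 -0.5] j7 -0.05 
 delta [14.355 -9.2    3.634] [-9.000e-03 -7.000e-03 -9.547e+00]
```

{"method": "arm_command", "body": {
  "deltas": "0 3 -2 0.7 0 0 -1.3; 0 5 -3.2 1.4 0 0 -2.6; 0 7 -4.5 2 0 0 -3.9; 0 9 -5.8 2.6 0 0 -5.2; 0 11 -7 3.2 0 0 -6.5; 0 13 -8.3 3.6 0 0 -7.8; 0 14.35 -9.2 3.6 0 0 -9; 0 14.35 -9.2 3.6 0 0 -9.55; 0 14.35 -9.2 3.6 0 0 -9.55; 0 14.35 -9.2 3.6 0 0 -9.55",
  "force": 25
}}

```text
t: 1.4
ee_pos: [0.4367, -0.3065, 0.1412]
eef_rot: [0.713, 0.701, -0.0, -0.0]
force: [0.5, -0.1, -0.0]
grip_width: 0.0854
grasp_force: 0.0
```

```bash
python3 - <<'E'
from h import *
delta((.4375,-.305,.14),89.2)
wsnap("w1")
E
```

```text
t 1.40 pos [ 0.4367 -0.3065  0.1412] w 0.0854 F [ 0.5 -0.1 -0. ] j7 0.44 
 delta [0.059 0.031 0.047] [-0.003  0.001 -0.024]
```

View pics/w1.png

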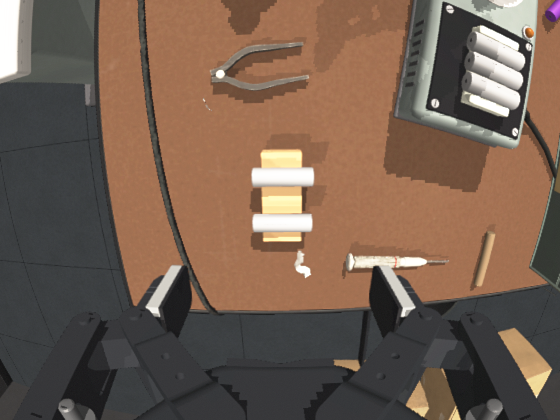

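Wrist view: roller A runs (251,178) to (314,177), roller B (252,223) to (312,223). The pliers at (260,75) and driver at (395,262) are clear of the fingers.

```bash
python3 - <<'E'
from h import *
import cv2
w=np.load("w1.npz"); t=np.load("top0.npz")
g=w["img"]; m=((g.min(2)>150)&(g.max(2).astype(int)-g.min(2)<40)).astype(np.uint8)
n,l,st,c=cv2.connectedComponentsWithStats(m)
for i in range(1,n):
    if 500<st[i,4]<2500 and 230<c[i][0]<340 and 140<c[i][1]<250:
        p=cv2.minAreaRect(np.argwhere(l==i)[:,::-1].astype(np.float32)); print(st[i],c[i].round(1),p)
        ang=[wz(w,*e,.0233) for e in((st[i,0],0),(0,0))] if 0 else None
        for z in(.0203,.0233): print(z,wz(w,*c[i],z).round(4))
B=lambda U,V:(t,340+(U+.5)/6-.5,280+(V+.5)/6-.5)
def two(a,b):
    (c1,d1),(c2,d2)=a,b; k=np.linalg.lstsq(np.c_[d1,-d2],c2-c1,rcond=None)[0]; return c1+k[0]*d1,c2+k[1]*d2
W=lambda u,v:wray(w["mtx"],w["mount"],w["ee"],w["q"],u,v)
print(two(W(282.5,178),ray(*B(112.5,141))),two(W(282,223),ray(*B(237,144))))
# ends at axis
for e in(((251.5,178),(314,177)),((252,223),(312.5,223))):
    a,b=[wz(w,*x,.0233) for x in e]; print((a+b)/2,np.degrees(np.arctan2((b-a)[1],(b-a)[0])),np.linalg.norm(b-a))
E
```

```text
[ 252  167   62   19 1119] [282.7 176.4] ((282.5, 176.0), (18.0, 61.0), 90.0)
0.0203 [ 0.4388 -0.2845  0.0203]
0.0233 [ 0.4388 -0.2839  0.0233]
[ 252  214   60   18 1063] [281.8 222.5] ((281.5, 222.5), (58.99999237060547, 16.999996185302734), -0.0)
0.0203 [ 0.4375 -0.3251  0.0203]
0.0233 [ 0.4375 -0.324   0.0233]
(array([ 0.43867564, -0.28883943,  0.00703757]), array([ 0.43777507, -0.28892267,  0.00705384])) (array([ 0.43763807, -0.32931322,  0.01044653]), array([ 0.43724586, -0.32931826,  0.01044887]))
[ 0.43885138 -0.28470452  0.0233    ] 0.05650134186677303 0.05135784205502841
[ 0.43787863 -0.32454093  0.0233    ] -0.9142542536770908 0.051870793517542244
```

```bash
python3 - <<'E'
from h import *
w=np.load("w1.npz")
print("driver end",wz(w,347,262,.005),wz(w,300,262,.003))
R=Ro.from_quat(w["q"])
for u,v in((408,312),(400,300),(385,275),(375,268),(172,300),(184,270)):
    d=float(w["depth"][v,u]); c,r=wray(w["mtx"],w["mount"],w["ee"],w["q"],u,v)
    f=R.apply(w["mount"][:3,2]); X=c+r*d/(r@f); print(u,v,R.inv().apply(X-w["ee"]).round(4))
delta((.4385,-.2805,.05),89.3); delta((.4385,-.2805,.0165),89.3)
E
```

```text
driver end [ 0.50048042 -0.3732927   0.005     ] [ 0.45450527 -0.37284512  0.003     ]
408 312 [ 0.0098  0.0468 -0.0505]
400 300 [ 0.0116  0.045  -0.045 ]
385 275 [ 0.0121  0.0444 -0.0262]
375 268 [ 0.0104  0.0427 -0.0166]
172 300 [ 0.0082 -0.0428 -0.0397]
184 270 [ 0.0109 -0.0428 -0.0196]
t 1.45 pos [ 0.4367 -0.3065  0.1413] w 0.0853 F [ 0.   0.7 -0.6] j7 0.44 
 delta [1.042 0.055 3.65 ] [-0.002  0.001 -0.036]
t 1.45 pos [ 0.4367 -0.3065  0.1413] w 0.0853 F [ 0.   0.7 -0.6] j7 0.44 
 delta [1.042 0.056 4.99 ] [-0.002  0.001 -0.036]
```

{"method": "arm_command", "body": {
  "deltas": "60 1.04 0.06 1.5 0 0 -0.04; 60 1.04 0.06 2.8 0 0 -0.04; 60 1.04 0.06 4 0 0 -0.04; 60 1.04 0.06 4.6 0 0 -0.04; 60 1.04 0.06 4.99 0 0 -0.04; 60 1.04 0.06 4.99 0 0 -0.04"
}}

```text
t: 2.2
ee_pos: [0.4393, -0.2797, 0.0166]
eef_rot: [0.71, 0.704, 0.0, -0.0]
force: [0.6, -0.4, 0.1]
grip_width: 0.0656
grasp_force: 0.0
```

```bash
python3 - <<'E'
from h import *
delta((.4385,-.2805,.0165),89.3)
wsnap("w2")
E
```

```text
t 2.20 pos [ 0.4393 -0.2797  0.0166] w 0.0656 F [ 0.6 -0.4  0.1] j7 0.34 
 delta [-0.031 -0.032  0.004] [-0.001 -0.001  0.026]
```

View pics/w2.png

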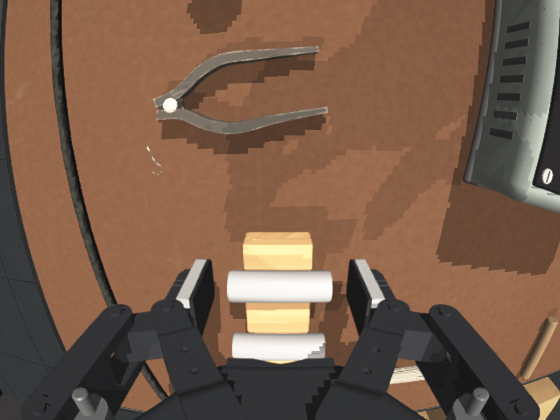

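The roller is centred at (280,287) between the pads at (200,283) and (362,283), so I can close.

{"method": "arm_command", "body": {
  "deltas": "140 0 -0.03 0 0 0 0; 140 0 -0.03 0 0 0 0; 140 0 -0.03 0 0 0 0; 140 0 -0.03 0 0 0 0; 140 0 -0.03 0 0 0 0",
  "force": 25
}}

```text
t: 2.88
ee_pos: [0.4394, -0.2799, 0.0174]
eef_rot: [0.71, 0.704, 0.0, 0.001]
force: [0.4, 0.4, 6.9]
grip_width: 0.0488
grasp_force: 28.4
```

```bash
python3 - <<'E'
from h import *
delta((.6033,-.1844,.135),79.2)
E
```

```text
t 2.88 pos [ 0.4394 -0.2799  0.0174] w 0.0488 F [0.4 0.4 6.9] j7 0.34 
 delta [ 3.867  6.534 -4.696] [0.012 0.006 1.294]
```

{"method": "arm_command", "body": {
  "deltas": "140 0 0 -0.6 0 0 0; 140 0 0 -2 0 0 0; 140 0 0 -3.6 0 0 0; 140 1 1.6 -4.7 0 0 0.4; 140 2 3.3 -4.7 0 0 0.8; 140 3 5 -4.7 0 0 1.1; 140 3.6 6.1 -4.7 0 0 1.29; 140 3.87 6.53 -4.7 0 0 1.29; 140 3.87 6.53 -4.7 0 0 1.29"
}}

```text
t: 4.0
ee_pos: [0.6024, -0.1837, 0.1341]
eef_rot: [0.77, 0.638, -0.0, -0.0]
force: [-0.1, 0.5, -0.1]
grip_width: 0.0487
grasp_force: 27.8
```

```bash
python3 - <<'E'
from h import *
import cv2
delta((.6033,-.1844,.135),79.2)
s=wsnap("w3"); I=s["img"][:,:,::-1]
cv2.imwrite("pics/w3c.png",cv2.resize(I[110:330,140:420],None,fx=2.7,fy=2.7,interpolation=cv2.INTER_CUBIC))
E
```

```text
t 4.00 pos [ 0.6024 -0.1837  0.1341] w 0.0487 F [-0.1  0.5 -0.1] j7 -0.09 
 delta [-0.02   0.04  -0.037] [-0.005 -0.002  0.013]
```

View pics/w3c.png

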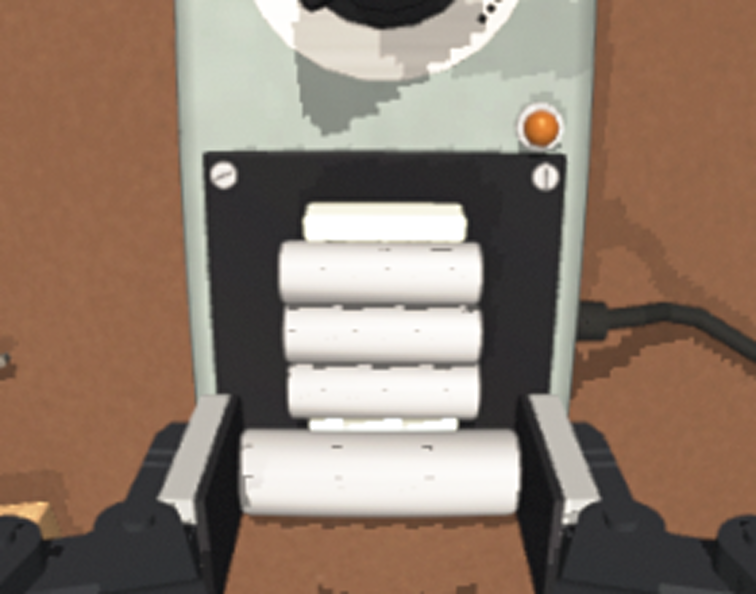

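The crop shows the held roller at (381,472). Bed rollers are at (382,272), (383,335) and (384,391), and the plate's upper screws at (223,175) and (545,177).

```bash
python3 - <<'E'
from h import *
w=np.load("w3.npz")
def cp(U,V): return 140+(U+.5)/2.7-.5,110+(V+.5)/2.7-.5
R=Ro.from_quat(w["q"])
T=lambda X:R.inv().apply(X-w["ee"])
def axis(l,r,t,b,z):
    # direct fit of silhouette: mean of rays' angles top/bottom, at axis height
    a=wz(w,*cp(l,(t+b)/2),z);c=wz(w,*cp(r,(t+b)/2),z); m=(a+c)/2
    # ring correction none: bisecting ray passes through axis
    u=[wray(w["mtx"],w["mount"],w["ee"],w["q"],*cp((l+r)/2,v)) for v in(t,b)]
    d=u[0][1]/np.linalg.norm(u[0][1])+u[1][1]/np.linalg.norm(u[1][1]); o=u[0][0]
    m=o+d*(z-o[2])/d[2]; return m,np.linalg.norm(a-c)
for n,a in dict(L=(281,482,241,304,.066),M=(285,481,306,364,.066),R=(289,480,365,417,.066),held=(242,520,430,515,.140)).items():
    m,l=axis(*a); print(n,m.round(4),"tool",T(m).round(4),round(l,4))
a=wz(w,*cp(223,175),.053);b=wz(w,*cp(545,177),.053);print("screws",(a+b)/2,np.linalg.norm(a-b),"yaw",np.degrees(np.arctan2((b-a)[1],(b-a)[0])))
a=wz(w,*cp(205,152),.053);b=wz(w,*cp(565,155),.053);print("edge yaw",np.degrees(np.arctan2((b-a)[1],(b-a)[0])))
print("tool yaw",np.degrees(np.arctan2(*R.apply([1,0,0])[1::-1])))
E
```

```text
L [ 0.6043 -0.1743  0.066 ] tool [0.0096 0.0001 0.0681] 0.051
M [ 0.6015 -0.1912  0.066 ] tool [-0.0075  0.0006  0.0681] 0.051
R [ 0.599  -0.2071  0.066 ] tool [-0.0237  0.001   0.0681] 0.0511
held [ 0.6016 -0.1876  0.14  ] tool [-0.0039 -0.     -0.0059] 0.0507
screws [ 0.60908036 -0.15243236  0.053     ] 0.08465018354962411 yaw -10.95326665578067
edge yaw -11.066961663217205
tool yaw 79.30550539872952
```

{"method": "arm_command", "body": {
  "deltas": "140 0.2 0.02 0.8 0 0 0.03; 140 0.2 0.02 1.5 0 0 0.03; 140 0.2 0.02 2 0 0 0.03; 140 0.2 0.02 2 0 0 0.03; 140 0.2 0.02 2 0 0 0.03"
}}

```text
t: 4.68
ee_pos: [0.6043, -0.1795, 0.0846]
eef_rot: [0.772, 0.636, 0.0, 0.0]
force: [0.3, -0.1, -0.3]
grip_width: 0.0492
grasp_force: 27.8
```

```bash
python3 - <<'E'
from h import *
w=np.load("w3.npz"); R=Ro.from_quat(w["q"]); p=w["ee"]+R.apply([.0049,.0005,0]); print(p)
delta((p[0],p[1],.0738),79.1)
E
```

```text
[ 0.60379988 -0.17899691  0.13407576]
t 4.67 pos [ 0.6043 -0.1795  0.0846] w 0.0492 F [ 0.3 -0.1 -0.3] j7 -0.12 
 delta [ 0.018 -0.023  0.432] [ 0.005  0.    -0.016]
```

{"method": "arm_command", "body": {
  "deltas": "140 0.02 -0.02 0.2 0 0 0; 140 0.02 -0.02 0.32 0 0 0; 140 0.02 -0.02 0.38 0 0 0; 140 0.02 -0.02 0.41 0 0 0; 140 0.02 -0.02 0.42 0 0 0; 140 0.02 -0.02 0.42 0 0 0"
}}

```text
t: 5.42
ee_pos: [0.6038, -0.1779, 0.0745]
eef_rot: [0.772, 0.636, 0.0, -0.0]
force: [-4.3, 2.8, 6.7]
grip_width: 0.0489
grasp_force: 28.5
```

{"method": "arm_command", "body": {
  "deltas": "140 0.02 -0.02 0.44 0 0 0; 140 0.02 -0.02 0.44 0 0 0; 90 0.02 -0.02 0.44 0 0 0; 90 0.02 -0.02 0.44 0 0 0; 90 0.02 -0.02 0.44 0 0 0"
}}

```text
t: 6.05
ee_pos: [0.603, -0.1781, 0.0621]
eef_rot: [0.772, 0.636, -0.0, -0.0]
force: [0.1, 0.6, -0.1]
grip_width: 0.0555
grasp_force: 0.0
```

My mistake: that 0.44 was counted from the new starting pose, so the fingers went 11 mm too low before opening. I'll check the pile.

```bash
python3 - <<'E'
from h import *
import cv2
delta((.603,-.178,.0745),79.1)
s=wsnap("w4"); I=s["img"][:,:,::-1]
cv2.imwrite("pics/w4c.png",cv2.resize(I[140:360,140:420],None,fx=2.7,fy=2.7,interpolation=cv2.INTER_CUBIC))
E
```

```text
t 6.05 pos [ 0.603  -0.1781  0.0621] w 0.0555 F [ 0.1  0.6 -0.1] j7 -0.13 
 delta [ 0.006 -0.    -0.498] [-0.005 -0.001 -0.016]
```

View pics/w4c.png

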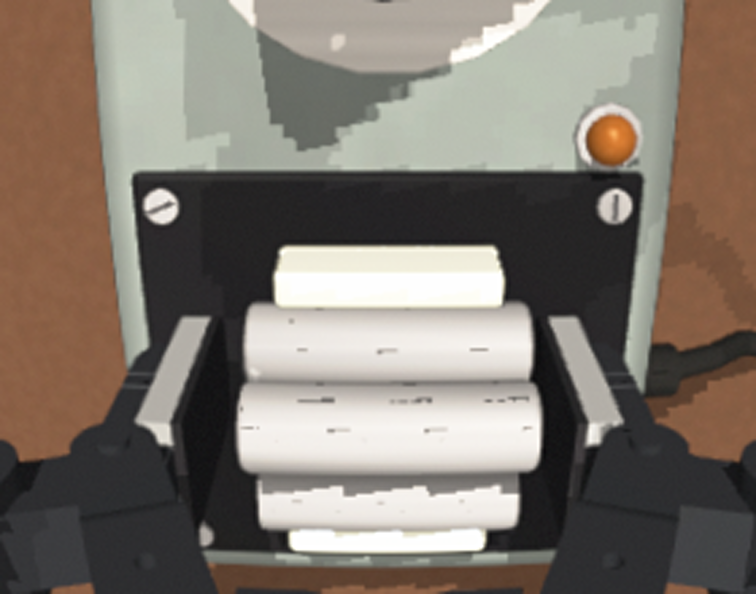

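The roller is saddled in the left gap at (390,427), level with bed rollers at (389,343) and (388,503). The fingers stand clear on both sides. I'll lift straight up and fetch roller B.

{"method": "arm_command", "body": {
  "deltas": "80 0 0 -0.3 0 0 0; 75 0 0 -1 0 0 0; 60 0 0 -2.2 0 0 0; 60 0 0 -3.2 0 0 0; 60 0 0 -3.2 0 0 0"
}}

```text
t: 6.72
ee_pos: [0.6051, -0.1782, 0.1465]
eef_rot: [0.772, 0.636, 0.002, 0.002]
force: [-0.4, -0.6, 0.4]
grip_width: 0.065
grasp_force: 0.0
```

```bash
python3 - <<'E'
from h import *
delta((.4380,-.3285,.06),89.1)
w=np.load("w4.npz")
def cp(U,V): return 140+(U+.5)/2.7-.5,140+(V+.5)/2.7-.5
R=Ro.from_quat(w["q"])
for n,(l,r,t,b,z) in dict(up=(238,542,382,472,.0797),L=(245,533,304,382,.066)).items():
    u=[wray(w["mtx"],w["mount"],w["ee"],w["q"],*cp((l+r)/2,v)) for v in(t,b)]
    d=u[0][1]+u[1][1]; o=u[0][0]; m=o+d*(z-o[2])/d[2]; print(n,m.round(4),"tool",R.inv().apply(m-w["ee"]).round(4))
E
```

```text
t 6.72 pos [ 0.6051 -0.1782  0.1465] w 0.0650 F [-0.4 -0.6  0.4] j7 -0.10 
 delta [-7.175 -5.436  3.431] [ 0.043  0.007 -1.264]
up [ 0.6037 -0.1823  0.0797] tool [-0.0039  0.0015 -0.0177]
L [ 0.6053 -0.1735  0.066 ] tool [ 0.005   0.0014 -0.0039]
```

{"method": "arm_command", "body": {
  "deltas": "60 -1.6 -1.2 0 0 0 -0.3; 60 -3.4 -2.6 0 0 0 -0.7; 60 -5.2 -4 0 0 0 -1; 60 -6.6 -5 0.8 0.04 0 -1.26; 60 -7.18 -5.44 1.8 0.04 0 -1.26; 60 -7.18 -5.44 2.8 0.04 0 -1.26; 60 -7.18 -5.44 3.43 0.04 0 -1.26; 60 -7.18 -5.44 3.43 0.04 0 -1.26; 60 -7.18 -5.44 3.43 0.04 0 -1.26"
}}

```text
t: 7.85
ee_pos: [0.4363, -0.3282, 0.0577]
eef_rot: [0.713, 0.702, -0.002, -0.002]
force: [0.2, 0.5, 0.2]
grip_width: 0.0653
grasp_force: 0.0
```

```bash
python3 - <<'E'
from h import *
import cv2
delta((.4380,-.3285,.0165),89.1)
s=wsnap("w5"); w=np.load("w5.npz")
g=s["img"]; m=((g.min(2)>150)&(g.max(2).astype(int)-g.min(2)<40)).astype(np.uint8)
n,l,st,c=cv2.connectedComponentsWithStats(m); R=Ro.from_quat(w["q"])
for i in range(1,n):
    if st[i,4]>500: print(st[i],c[i].round(1),R.inv().apply(wz(w,*c[i],.0233)-w["ee"]).round(4),wz(w,*c[i],.0233).round(4))
E
```

```text
t 7.85 pos [ 0.4363 -0.3282  0.0577] w 0.0653 F [0.2 0.5 0.2] j7 0.42 
 delta [-0.012  0.074  1.646] [-0.032 -0.     0.002]
[484   0  46 100 686] [498.9  56.6] [0.1216 0.1356 0.0338] [ 0.5736 -0.2087  0.0233]
[ 240  225   87   26 2142] [283. 237.] [0.0044 0.0014 0.0344] [ 0.4377 -0.3238  0.0233]
[176 260  30  48 505] [190.  282.8] [-0.0288 -0.0587  0.0346] [ 0.377  -0.356   0.0233]
[387 280  46  16 513] [409.4 286.9] [-0.0331  0.0867  0.034 ] [ 0.5223 -0.3626  0.0233]
```

{"method": "arm_command", "body": {
  "deltas": "60 0 0.06 0.8 -0.03 0 0; 60 0 0.06 1.4 -0.03 0 0; 60 0 0.06 1.63 -0.03 0 0; 60 0 0.06 1.63 -0.03 0 0; 140 0 0.06 1.63 -0.03 0 0; 140 0 0.06 1.63 -0.03 0 0; 140 0 0.06 1.63 -0.03 0 0; 140 0 0.06 1.63 -0.03 0 0; 140 0 0.06 1.63 -0.03 0 0",
  "force": 25
}}

```text
t: 9.02
ee_pos: [0.4372, -0.3285, 0.0166]
eef_rot: [0.713, 0.701, -0.0, -0.0]
force: [-1.3, 0.5, 6.3]
grip_width: 0.0491
grasp_force: 28.9
```

```bash
python3 - <<'E'
from h import *
delta((.5995,-.2025,.135),79.1)
E
```

```text
t 9.03 pos [ 0.4372 -0.3285  0.0166] w 0.0491 F [-1.3  0.5  6.3] j7 0.40 
 delta [ 5.145  6.407 -4.739] [-3.000e-03  1.000e-03  1.246e+00]
```

{"method": "arm_command", "body": {
  "deltas": "140 0 0 -0.6 0 0 0; 140 0 0 -2 0 0 0; 140 0 0 -3.6 0 0 0; 140 1.2 1.5 -4.74 0 0 0.4; 140 2.6 3.2 -4.74 0 0 0.8; 140 3.9 4.9 -4.74 0 0 1.1; 140 4.8 6 -4.74 0 0 1.25; 140 5.15 6.4 -4.74 0 0 1.25; 140 5.15 6.4 -4.74 0 0 1.25; 140 5.15 6.4 -4.74 0 0 1.25"
}}

```text
t: 10.28
ee_pos: [0.5978, -0.2042, 0.1344]
eef_rot: [0.772, 0.636, -0.001, -0.001]
force: [0.0, 0.3, -0.8]
grip_width: 0.0494
grasp_force: 28.3
```

```bash
python3 - <<'E'
from h import *
import cv2
delta((.5995,-.2025,.135),79.1)
s=wsnap("w6"); I=s["img"][:,:,::-1]
cv2.imwrite("pics/w6c.png",cv2.resize(I[110:330,140:420],None,fx=2.7,fy=2.7,interpolation=cv2.INTER_CUBIC))
E
```

```text
t 10.28 pos [ 0.5978 -0.2042  0.1344] w 0.0494 F [ 0.   0.3 -0.8] j7 -0.06 
 delta [ 0.078  0.056 -0.023] [-0.015  0.006 -0.019]
```

View pics/w6c.png

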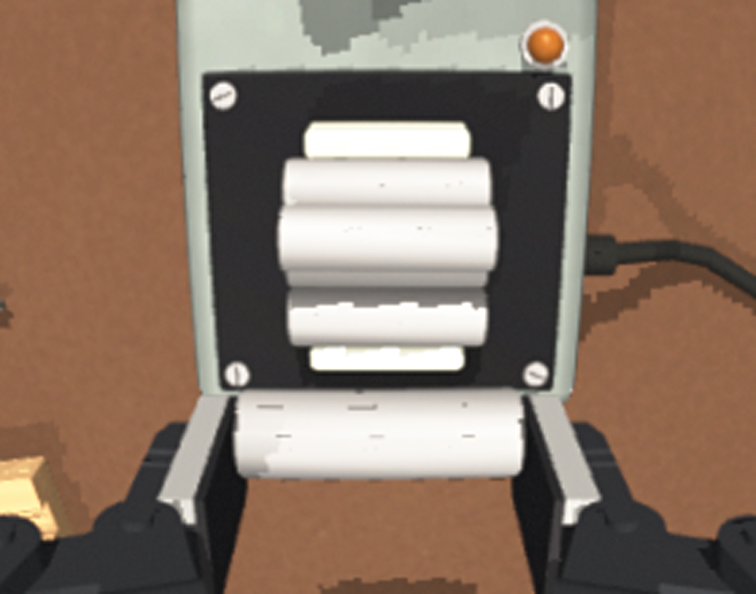

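The first roller sits in the left gap at (388,238), with bed-roller right visible at (387,320). The second roller is held at (380,434).

```bash
python3 - <<'E'
from h import *
w=np.load("w6.npz")
def cp(U,V): return 140+(U+.5)/2.7-.5,110+(V+.5)/2.7-.5
R=Ro.from_quat(w["q"])
for n,(l,r,t,b,z) in dict(up=(279,497,205,272,.0797),R=(288,487,284,347,.066),held=(236,523,390,478,.1411)).items():
    u=[wray(w["mtx"],w["mount"],w["ee"],w["q"],*cp((l+r)/2,v)) for v in(t,b)]
    d=u[0][1]+u[1][1]; o=u[0][0]; m=o+d*(z-o[2])/d[2]; print(n,m.round(4),"tool",R.inv().apply(m-w["ee"]).round(4))
P=[wz(w,*cp(*x),.053) for x in((223,96),(551,96),(237,374),(536,374))]; m=np.mean(P,0); print("plate",m,R.inv().apply(m-w["ee"]))
print([np.degrees(np.arctan2((b-a)[1],(b-a)[0])) for a,b in((P[0],P[1]),(P[2],P[3]))],np.degrees(np.arctan2(*R.apply([1,0,0])[1::-1])))
E
```

```text
up [ 0.6035 -0.1825  0.0797] tool [0.0224 0.0016 0.0547]
R [ 0.5989 -0.2067  0.066 ] tool [-0.0022  0.0017  0.0684]
held [ 0.5983 -0.1997  0.1411] tool [ 0.0045 -0.0003 -0.0067]
plate [ 0.60181934 -0.19080478  0.053     ] [0.01395126 0.00160029 0.08141125]
[np.float64(-10.90366985540075), np.float64(-10.953387543035415)] 78.94467773349729
```

{"method": "arm_command", "body": {
  "deltas": "140 0.05 0.07 0.7 -0.01 0 0; 140 0.05 0.07 1.3 -0.01 0 0; 140 0.05 0.07 1.65 -0.01 0 0; 140 0.05 0.07 1.7 -0.01 0 0; 140 0.05 0.07 1.7 -0.01 0 0; 140 0.05 0.07 1.7 -0.01 0 0"
}}

```text
t: 11.08
ee_pos: [0.6013, -0.2013, 0.0925]
eef_rot: [0.771, 0.637, 0.0, 0.0]
force: [0.1, 0.1, -1.3]
grip_width: 0.0493
grasp_force: 28.3
```

```bash
python3 - <<'E'
from h import *
w=np.load("w6.npz"); R=Ro.from_quat(w["q"]); p=w["ee"]+R.apply([.0012,.0019,0]); print(p)
delta((p[0],p[1],.073),79.05)
from plant import readout
print(readout.state()["qd"].round(3))
E
```

```text
[ 0.59985032 -0.20334418  0.1344209 ]
t 11.07 pos [ 0.6013 -0.2013  0.0925] w 0.0493 F [ 0.1  0.1 -1.3] j7 -0.08 
 delta [-0.09  -0.042  0.781] [ 0.007 -0.001  0.002]
[-0.001 -0.     0.     0.001  0.002 -0.    -0.   ]
```

{"method": "arm_command", "body": {
  "deltas": "140 -0.09 -0.04 0 0 0 0; 140 -0.09 -0.04 0.2 0 0 0; 140 -0.09 -0.04 0.2 0 0 0; 140 -0.09 -0.04 0.2 0 0 0"
}}

```text
t: 11.58
ee_pos: [0.5994, -0.2032, 0.0868]
eef_rot: [0.771, 0.637, 0.0, -0.0]
force: [-0.2, 0.2, -1.0]
grip_width: 0.0493
grasp_force: 28.3
```

```bash
python3 - <<'E'
from h import *
import cv2
delta((.59985,-.20334,.073),79.05)
s=wsnap("w7"); I=s["img"][:,:,::-1]
cv2.imwrite("pics/w7c.png",cv2.resize(I[140:340,150:410],None,fx=3,fy=3,interpolation=cv2.INTER_CUBIC))
E
```

```text
t 11.57 pos [ 0.5994 -0.2032  0.0868] w 0.0493 F [-0.2  0.2 -1. ] j7 -0.08 
 delta [-0.001  0.018  0.552] [-0.002 -0.003  0.003]
```

View pics/w7c.png

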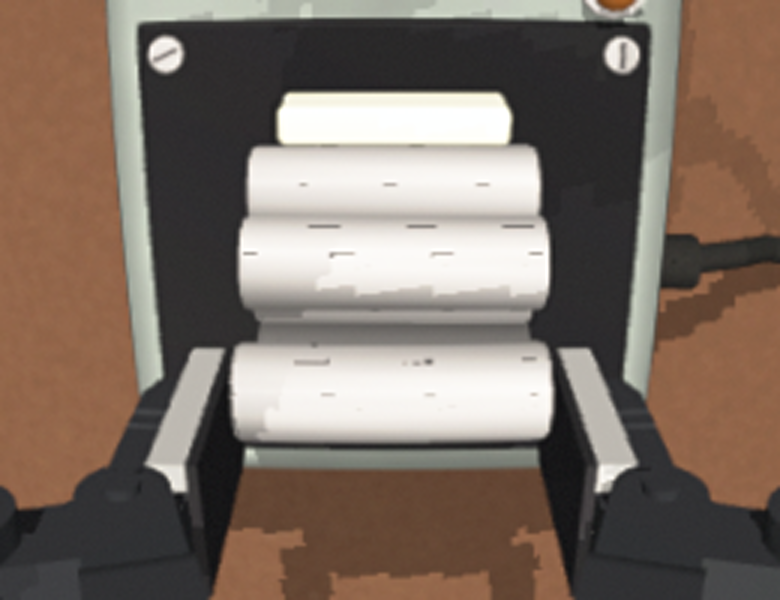

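The held roller is at (392,392) and the upper-left roller at (394,263), parallel.

```bash
python3 - <<'E'
from h import *
w=np.load("w7.npz")
def cp(U,V): return 150+(U+.5)/3-.5,140+(V+.5)/3-.5
R=Ro.from_quat(w["q"])
for n,(l,r,t,b,z) in dict(up=(239,549,217,309,.0797),held=(231,552,342,443,.0868+.0067)).items():
    u=[wray(w["mtx"],w["mount"],w["ee"],w["q"],*cp((l+r)/2,v)) for v in(t,b)]
    d=u[0][1]+u[1][1]; o=u[0][0]; m=o+d*(z-o[2])/d[2]; print(n,m.round(4),"tool",R.inv().apply(m-w["ee"]).round(4))
m=np.mean([wz(w,*cp(*x),.053) for x in((165,54),(622,54))],0);print(R.inv().apply(m-w["ee"]))
E
```

```text
up [ 0.6034 -0.1825  0.0797] tool [0.0211 0.     0.0071]
held [ 0.5999 -0.1988  0.0935] tool [ 0.0045 -0.0004 -0.0067]
[ 5.19634182e-02 -6.95864509e-05  3.38269427e-02]
```

{"method": "arm_command", "body": {
  "deltas": "140 0 0.01 0.2 0 0 0; 140 0 0.01 0.35 0 0 0; 140 0 0.01 0.45 0 0 0; 140 0 0.01 0.5 0 0 0; 140 0 0.01 0.52 0 0 0; 140 0 0.01 0.53 0 0 0; 140 0 0.01 0.53 0 0 0"
}}

```text
t: 12.5
ee_pos: [0.5998, -0.2032, 0.0739]
eef_rot: [0.771, 0.637, 0.0, -0.0]
force: [-0.7, 1.0, 1.3]
grip_width: 0.0492
grasp_force: 28.5
```

{"method": "arm_command", "body": {
  "deltas": "140 0 0 0.02 0 0 0; 140 0 0 0.03 0 0 0; 140 0 0 0.03 0 0 0"
}}

```text
t: 12.88
ee_pos: [0.5999, -0.2031, 0.0737]
eef_rot: [0.771, 0.637, 0.0, 0.0]
force: [-2.8, 1.0, 6.4]
grip_width: 0.0492
grasp_force: 29.1
```

Seated at 6 N, so I'll release.

{"method": "arm_command", "body": {
  "deltas": "110 0 0 0 0 0 0; 90 0 0 0 0 0 0; 85 0 0 0 0 0 0; 85 0 0 0 0 0 0; 75 0 0 -0.4 0 0 0; 60 0 0 -1.4 0 0 0; 60 0 0 -2.6 0 0 0; 60 0 0 -2.6 0 0 0"
}}

```text
t: 13.88
ee_pos: [0.6017, -0.2037, 0.1417]
eef_rot: [0.771, 0.637, 0.002, 0.002]
force: [0.3, 1.2, -0.1]
grip_width: 0.0652
grasp_force: 0.0
```

```bash
python3 - <<'E'
from h import *
import cv2
delta((.6202,-.0941,.15),23)
from plant import viewer
wsnap("w8"); w=np.load("w8.npz")
g=w["img"]; m=((g.min(2)>150)&(g.max(2).astype(int)-g.min(2)<40)).astype(np.uint8)
# depth-derived height map over the tray, tray frame
H,W=w["depth"].shape; R=Ro.from_quat(w["q"]); f=R.apply(w["mount"][:3,2])
v,u=np.mgrid[0:H,0:W]; x=(u-w["mtx"][0,2])/w["mtx"][0,0]; y=(v-w["mtx"][1,2])/w["mtx"][1,1]; r=np.hypot(x,y)+1e-9
d=np.stack([np.sin(r)*x/r,np.sin(r)*y/r,np.cos(r)],-1); k=w["depth"]/d[...,2]
X=R.apply(((d*k[...,None]).reshape(-1,3)@w["mount"][:3,:3].T)+w["mount"][:3,3])+w["ee"]
a=np.radians(-10.95); c=np.array([.6018,-.1908]); q=X[:,:2]-c; tx=q@[np.cos(a),np.sin(a)]; ty=q@[-np.sin(a),np.cos(a)]; z=X[:,2]-.058
for x0 in(-20,-10,0,10,20):
    print(x0,[(y0,round(1e3*float(np.max(z[s])),1)) for y0 in range(-20,21,2) if (s:=(abs(tx*1e3-x0)<3)&(abs(ty*1e3-y0)<1)&(z<.04)).sum()>3])
s=(z>.024)&(z<.04)&(abs(ty)<.02)&(abs(tx)<.05)
for sg in(-1,1):
    e=s&(ty*sg>0.004)&(ty*sg<.012); print("upper",sg,"x",tx[e].min(),tx[e].max(),"ty mean",ty[s&(ty*sg>0)].mean(),z[e].max())
E
```

```text
t 13.88 pos [ 0.6017 -0.2037  0.1417] w 0.0652 F [ 0.3  1.2 -0.1] j7 -0.06 
 delta [ 4.445 -0.101 -0.336] [ 0.04  -0.018  7.008]
-20 [(-20, 15.9), (-14, 28.2), (-12, 29.7), (-10, 30.8), (-8, 30.6), (-6, 30.6), (-4, 30.5), (-2, 29.3), (0, 26.6), (2, 26.7), (4, 29.0), (6, 29.8), (8, 30.8), (10, 30.8), (12, 30.1), (14, 28.3), (16, 25.9), (18, 17.6), (20, 16.0)]
-10 [(-20, 15.8), (-14, 27.9), (-12, 29.6), (-10, 30.3), (-8, 31.1), (-6, 30.8), (-4, 30.0), (-2, 29.3), (0, 27.6), (2, 27.5), (4, 28.9), (6, 29.9), (8, 29.9), (10, 30.8), (12, 29.8), (14, 29.6), (16, 26.8), (18, 16.7), (20, 16.8)]
0 [(-20, 15.2), (-14, 27.9), (-12, 29.6), (-10, 29.8), (-8, 30.4), (-6, 30.5), (-4, 29.9), (-2, 28.2), (0, 26.4), (2, 26.6), (4, 28.7), (6, 29.8), (8, 30.3), (10, 30.7), (12, 30.0), (14, 29.1), (16, 26.2), (18, 16.6), (20, 17.4)]
10 [(-20, 15.6), (-14, 27.8), (-12, 29.8), (-10, 30.3), (-8, 30.8), (-6, 30.3), (-4, 29.8), (-2, 29.6), (0, 27.0), (2, 28.1), (4, 28.5), (6, 29.9), (8, 30.1), (10, 30.8), (12, 29.9), (14, 29.3), (16, 27.3), (18, 17.2), (20, 16.1)]
20 [(-20, 16.2), (-14, 27.9), (-12, 29.6), (-10, 30.2), (-8, 30.6), (-6, 30.0), (-4, 30.2), (-2, 28.1), (0, 26.0), (2, 27.4), (4, 28.5), (6, 29.5), (8, 30.1), (10, 30.3), (12, 30.1), (14, 29.4), (16, 25.8), (18, 16.5), (20, 16.8)]
upper -1 x -0.02502597636940635 0.02444814360485014 ty mean -0.006603458142262709 0.03194022820542338
upper 1 x -0.02474103611693583 0.02463880062782221 ty mean 0.009705618971633766 0.030834411371631017
```

Depth confirms both upper rollers are saddled: tops about 30 mm above the floor, ends at ±25 mm, ridges at y about ±8. Now the dial.

{"method": "arm_command", "body": {
  "deltas": "60 0.6 0 -0.4 0 0 1; 60 1.5 0 -0.4 0 0 2.2; 60 2.4 0 -0.4 0 0 3.4; 60 3.3 -0.1 -0.4 0 0 4.6; 60 4.2 -0.1 -0.4 0 0 5.8; 60 4.44 -0.1 -0.4 0.04 -0.02 7; 100 4.44 -0.1 -0.4 0.04 -0.02 7; 130 4.44 -0.1 -0.4 0.04 -0.02 7; 150 4.44 -0.1 -0.4 0.04 -0.02 7; 150 4.44 -0.1 -0.4 0.04 -0.02 7"
}}

```text
t: 15.18
ee_pos: [0.6182, -0.0945, 0.1479]
eef_rot: [0.98, 0.2, -0.003, -0.001]
force: [1.0, 0.3, 0.7]
grip_width: 0.0352
grasp_force: 0.0
```

```bash
cat > cloud.py <<'E'
from h import *
def cloud(w):
    H,W=w["depth"].shape; R=Ro.from_quat(w["q"])
    v,u=np.mgrid[0:H,0:W]; x=(u-w["mtx"][0,2])/w["mtx"][0,0]; y=(v-w["mtx"][1,2])/w["mtx"][1,1]; r=np.hypot(x,y)+1e-9
    d=np.stack([np.sin(r)*x/r,np.sin(r)*y/r,np.cos(r)],-1); k=w["depth"]/d[...,2]
    return R.apply(((d*k[...,None]).reshape(-1,3)@w["mount"][:3,:3].T)+w["mount"][:3,3])+w["ee"]
E
python3 - <<'E'
from cloud import *
import cv2
delta((.6202,-.0941,.15),23)
wsnap("w9"); w=np.load("w9.npz"); X=cloud(w)
for lo,hi in((.080,.090),(.0755,.087)):
    s=(X[:,2]>lo)&(X[:,2]<hi)&(np.hypot(X[:,0]-.62,X[:,1]+.094)<.04)
    print(s.sum(),X[s].mean(0).round(4),X[s][:,2].max(),cv2.minAreaRect((X[s][:,:2]*1e3).astype(np.float32)))
s=(X[:,2]>.0585)&(X[:,2]<.063)&(np.hypot(X[:,0]-.62,X[:,1]+.094)<.04)
print("disc",s.sum(),cv2.minEnclosingCircle((X[s][:,:2]*1e3).astype(np.float32)))
# top cam check
t=np.load("top0.npz"); P=np.array([atd(t,u,v) for u in range(240,285) for v in range(185,232)])
s=(P[:,2]>.08)&(P[:,2]<.09); print(cv2.minAreaRect((P[s][:,:2]*1e3).astype(np.float32)))
E
```

```text
t 15.18 pos [ 0.6182 -0.0945  0.1479] w 0.0352 F [1.  0.3 0.7] j7 -1.16 
 delta [ 0.08   0.016 -0.085] [-0.026  0.035  0.01 ]
1300 [ 0.6228 -0.0918  0.0834] 0.08570366998324498 ((621.8472900390625, -92.3692855834961), (50.11460494995117, 12.543581008911133), 22.741527557373047)
1327 [ 0.6232 -0.0916  0.0833] 0.08570366998324498 ((621.8326416015625, -92.32118225097656), (50.10197067260742, 12.566110610961914), 22.90005111694336)
disc 746 ((622.1131591796875, -91.70751190185547), 24.15146255493164)
((619.358642578125, -94.02389526367188), (49.64126205444336, 12.9339599609375), 22.974000930786133)
```

```bash
python3 - <<'E'
from h import *
delta((.6219,-.0922,.0645),22.9)
E
```

```text
t 15.22 pos [ 0.6182 -0.0944  0.1479] w 0.0354 F [-0.5 -0.3  0.4] j7 -1.16 
 delta [ 0.184 -0.01   3.337] [-0.026  0.033  0.022]
```

{"method": "arm_command", "body": {
  "deltas": "150 0.15 -0.01 1 -0.03 0.03 0; 150 0.15 -0.01 1.9 -0.03 0.03 0; 150 0.15 -0.01 2.1 -0.03 0.03 0; 150 0.15 -0.01 2.1 -0.03 0.03 0; 150 0.15 -0.01 2.1 -0.03 0.03 0"
}}

```text
t: 15.85
ee_pos: [0.6221, -0.0923, 0.0967]
eef_rot: [0.98, 0.2, 0.001, 0.001]
force: [0.2, -0.3, 0.2]
grip_width: 0.0354
grasp_force: 0.0
```

```bash
python3 - <<'E'
from h import *
delta((.6219,-.0922,.0645),22.9)
E
```

```text
t 15.85 pos [ 0.6221 -0.0923  0.0967] w 0.0354 F [ 0.2 -0.3  0.2] j7 -1.18 
 delta [-0.007 -0.007  1.287] [ 0.01  -0.008  0.02 ]
```

{"method": "arm_command", "body": {
  "deltas": "150 0 0 0.6 0 0 0.02; 150 0 0 1.1 0 0 0.02; 150 0 0 1.29 0 0 0.02; 150 0 0 1.29 0 0 0.02; 230 0 0 1.29 0 0 0.02; 230 0 0 1.29 0 0 0.02; 230 0 0 1.29 0 0 0.02; 230 0 0 1.29 0 0 0.02; 230 0 0 1.29 0 0 0.02",
  "force": 50
}}

```text
t: 16.98
ee_pos: [0.6219, -0.0928, 0.0638]
eef_rot: [0.98, 0.198, 0.0, 0.001]
force: [3.2, -3.6, 3.5]
grip_width: 0.0118
grasp_force: 53.8
```

{"method": "arm_command", "body": {
  "deltas": "230 0 0 0 0 0 0.6; 230 0 0 0 0 0 1.2; 230 0 0 0 0 0 1.8; 230 0 0 0 0 0 2.4; 230 0 0 0 0 0 3; 230 0 0 0 0 0 3.6; 230 0 0 0 0 0 4.2; 230 0 0 0 0 0 4.8; 230 0 0 0 0 0 5.4; 230 0 0 0 0 0 6"
}}

```text
t: 18.23
ee_pos: [0.622, -0.0934, 0.0638]
eef_rot: [0.976, -0.219, 0.001, 0.001]
force: [2.6, -5.4, 2.9]
grip_width: 0.0116
grasp_force: 53.8
```

```bash
python3 - <<'E'
from h import *
delta((.6219,-.0922,.0645),22.9-69.3)
from plant import readout
s=readout.state();print(s["moment"],s["grasp_force"])
E
```

```text
t 18.23 pos [ 0.622  -0.0934  0.0638] w 0.0116 F [ 2.6 -5.4  2.9] j7 -1.96 
 delta [-0.025 -0.042 -0.027] [ 0.006 -0.017  2.638]
[-1.02535559 -0.57790957  0.10214552] 53.832900524139404
```

{"method": "arm_command", "body": {
  "deltas": "230 0 0 0 0 0 0.6; 230 0 0 0 0 0 1.2; 230 0 0 0 0 0 1.8; 230 0 0 0 0 0 2.3; 230 0 0 0 0 0 2.6; 230 0 0 0 0 0 2.6; 230 0 0 0 0 0 2.6; 230 0 0 0 0 0 2.6; 230 0 0 0 0 0 2.6; 230 0 0 0 0 0 2.6"
}}

```text
t: 19.48
ee_pos: [0.6219, -0.0936, 0.0638]
eef_rot: [0.921, -0.39, 0.001, 0.001]
force: [1.6, -5.1, 3.6]
grip_width: 0.012
grasp_force: 53.9
```

```bash
python3 - <<'E'
from cloud import *
import cv2
from plant import readout,viewer
delta((.6219,-.0922,.0645),22.9-69.3)
s=readout.state();print(s["moment"],s["grasp_force"],np.abs(s["qd"]).max())
for n in("top","scene"):
    t=viewer.snapshot(n)
    cv2.imwrite(f"pics/{n}9.png",cv2.resize(t["img"][165:265,215:355,::-1],None,fx=5,fy=5,interpolation=cv2.INTER_CUBIC) if n=="top" else cv2.resize(t["img"][165:255,220:345,::-1],None,fx=6,fy=6,interpolation=cv2.INTER_CUBIC))
wsnap("w10"); w=np.load("w10.npz"); X=cloud(w)
# pile from the wrist depth, tray frame
a=np.radians(-10.95); q=X[:,:2]-[.6018,-.1908]; tx=q@[np.cos(a),np.sin(a)]; ty=q@[-np.sin(a),np.cos(a)]; z=X[:,2]-.058
print("pile",[(y0,round(1e3*float(np.median(z[k])),1)) for y0 in range(-20,21,4) if (k:=(abs(tx)<.015)&(abs(ty*1e3-y0)<1)&(z<.04)).sum()>3])
k=(X[:,2]>.079)&(X[:,2]<.0855)&(np.hypot(X[:,0]-.622,X[:,1]+.092)<.027); print("bar",k.sum(),cv2.minAreaRect((X[k][:,:2]*1e3).astype(np.float32)) if k.sum()>5 else "")
E
```

```text
t 19.48 pos [ 0.6219 -0.0936  0.0638] w 0.0120 F [ 1.6 -5.1  3.6] j7 -2.29 
 delta [-0.041 -0.039 -0.027] [ 0.004 -0.018  0.056]
[-1.11249342 -0.51801477  0.11783984] 53.88659477233887 0.0006487838369936672
pile [(-16, 25.1), (-12, 28.6), (-8, 29.6), (-4, 28.4), (0, 23.7), (4, 28.0), (8, 29.3), (12, 28.4), (16, 22.0), (20, 15.1)]
bar 3088 ((623.9934692382812, -91.73564910888672), (36.27714538574219, 48.67824172973633), 20.168474197387695)
```

```bash
python3 - <<'E'
from cloud import *
import cv2
w=np.load("w10.npz"); X=cloud(w); R=Ro.from_quat(w["q"]); T=R.inv().apply(X-[.6219,-.0922,0])
k=(X[:,2]>.079)&(X[:,2]<.0865)&(T[:,0]>.013)&(T[:,0]<.03)&(abs(T[:,1])<.015)
P=T[k][:,:2]*1e3; r=cv2.minAreaRect(P.astype(np.float32)); print(k.sum(),P.min(0),P.max(0),r)
for x in range(13,27,2):
    b=P[abs(P[:,0]-x)<1]; 
    if len(b): print(x,len(b),np.percentile(b[:,1],[2,50,98]).round(1))
yaw=np.degrees(np.arctan2(*R.apply([1,0,0])[1::-1])); print("tool yaw",yaw,"turn",np.radians(22.9-yaw))
E
```

```text
847 [13.01860531 -5.46532566] [25.32057911  7.07752826] ((19.18902015686035, 0.7159595489501953), (12.543206214904785, 12.252863883972168), 89.08226776123047)
13 54 [-5.4  0.4  6.6]
15 124 [-5.4  0.8  7. ]
17 121 [-5.4  0.6  6.8]
19 136 [-5.3  1.   6.9]
21 132 [-5.3  0.6  6.9]
23 163 [-5.3  1.   6.8]
25 117 [-4.1  1.   6. ]
tool yaw -45.9492795462463 turn 1.2016466157079853
```

The bar lines up with the tool to within about 1°, so the dial stands at about 1.20 rad. It is held still and the pile is unchanged, so I'm handing in.

```bash
python3 -c "
from plant import order
print(order.hand_in())"
```

```text
the job is handed in; nothing more can be done
None
```

I handed the job in at about 19.6 s: both rollers rest released in the two upper gaps, and the gripper is holding the dial at about 1.20 rad, at the third click. One slip on the way: I lowered the fingers 11 mm too far while releasing the first roller, but later checks showed the pile properly seated.

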